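# Burnish the seam of the long parcel

## Task

Take the wooden-handled burnisher out of its stand and, holding it upright, press its round tip lightly on the seam of the longer, lower parcel at the seam's left end, then draw it slowly (about 3 cm a second) along the whole seam to the right end, without lifting it or leaving the seam, so the flaps bed down evenly. Then put the burnisher back upright in its stand and let go. Leave the shorter, taller parcel alone; mind the upright lid of the open cash box on the way.

Things in the scene. Friction and masses are not known exactly. Their poses are not given: they have to be found in the camera images.
- burnisher: Burnisher, 130 mm long, 0.12 kg, upright in the stand. Origin at the bottom of its tip, z up along it. From there: 12 mm steel tip ball on a 10 mm shaft to 48 mm; flat collar 48 mm across, 48 to 54 mm, that rests on the stand; brass ferrule 27 mm across to 64 mm; round wooden handle 26 mm across, 64 to 130 mm (grip there from above). Its yaw does not matter.
- tool_stand: Dark wooden stand, a fixed block 70 x 70 x 60 mm high with an upright through-hole 28 mm wide at its centre. Origin at the centre of its underside, on the table; z up. When the burnisher is seated its collar lies on the block's top and its tip hangs 12 mm above the table, up to 9 mm off the hole's axis.
- long_parcel: Long parcel: fixed cardboard box, 90 (x) by 190 (y) by 40 mm high; origin at the centre of its underside, on the table. Two top flaps meet in a dark seam, a 4 mm gap along its y axis at x = 0, y -91 to 91 mm, z 40 mm; the tip rides on the gap. +y is the left end seen from the robot (yaw within 20 degrees). Round the flaps runs a rigid 4 mm rim.
- long_parcel_flaps (a joint): How far (m) the long parcel's two flaps are pressed down together: 0 at rest, level with the rim; 1.1 N starts them, then 0.6 N a millimetre, hard stop at 0.010. They spring back when released.
- short_parcel: Short parcel, not to be touched: loose cardboard box 90 (x) by 110 (y) by 60 mm high, 0.8 kg, also with a seam along its y axis. Origin at the centre of its underside; z up. It and the long parcel may stand in either of two places.
- cash_box: Obstacle: open green steel cash box, 190 by 255 mm, 62 mm high, behind the work; its open lid stands upright to 250 mm above the table along its right side. Origin at the centre of its underside. Carry the burnisher past in front of it or well above it. A tape dispenser 100 mm high stands to its right, nearer the robot, a scale 160 mm high behind the stand.

How it is judged:
By the outcome, as a careful person would: the job done as asked, in the order asked, and still so for the second after the job is handed in, with the robot touching nothing.
It also fails if it takes over 72 s, if anything falls off the work surface, if the arm or the gripper's body presses on something with over 40 N, if the wrist force passes 120 N, or if a joint passes its speed limit or range.

## Robot

A 6-joint arm with a two-finger parallel gripper is mounted at the origin on a cart in front of the work surface, level with it; the furniture and walls round the work are solid. World frame = base frame: x ahead of the robot, y to its left, z up, the work surface at z = 0. Lengths are in m, angles in rad, forces in N, time in s.
With the tool pointing down it reaches from about 0.35 to 0.725 m from the base axis. Payload 6 kg.
Tool frame: the origin (TCP) lies on the centre line of the jaws, within the pads' length; the fingertips stand 22 mm ahead of it and the grasp point (between the pads) lies 3 mm ahead of it; z points along the fingers, y is the line along which they close (so a half turn about z gives the same grasp; the last joint's range is limited). The gripper opens to 85 mm and grips with 20 to 120 N. Pads are 22 mm wide; open, the fingers measure 114 mm over their backs; the gripper's body (76 mm by 85 mm) begins 54 mm behind the grasp point. The pads swing forward as they close: fully open they stand 13 mm farther back than shut.
Start: joints at [-0.807, 0.04, 0.085, 0, -1.615, -0.334], TCP at [0.25, -0.545, 0.253] pointing down, gripper open.
Joint ranges: [-2.56, 2.56], [-1.29, 2.01], [-1.08, 1.49], [-3.29, 1.98], [-2.81, -0.18], [-2.99, 2.99]. Speed limits (rad/s): [2.57, 2.57, 3.01, 3.14, 3.14, 3.14].

## Interface

Orientations are given as [roll, pitch, yaw] about the fixed x, y, z axes, in that order (R = Rz(yaw) Ry(pitch) Rx(roll)).
In Python, from bench import ctrl, eyes, job_done gives the robot as it stands (ctrl), with the cameras (eyes) and the job as plain functions.
- The arm moves only by the shell command python3 inch.py [FORCE], which reads ROWS from standard input. ROWS is 1 to 20 rows, parted by semicolons, with the numbers parted by commas; each row has 7 numbers: dx, dy, dz in m, then a rotation vector rx, ry, rz in rad, then the opening from 0.0 (shut) to 1.0 (fully open); each row shifts and turns the commanded pose from where the row before left it, along the tool's axes as they then stand; what a row does not reach is not made up. A row lasts 1/8 s, in which the tool goes at most 0.0625 m and 0.188 rad, less where a joint would pass 70% of its speed; a pose out of reach is approached as far as the arm can. The fingers move at their own pace and stop on an object; FORCE is the grip in N (left out, the last holds). Time passes only in rows, so rows that do not move let the fingers close. It prints the time, the measured TCP pose, the force, the opening and the grip force at its end. Input that does not fit is refused with a message, and nothing moves.
- ctrl.sense(): the state, without advancing time (a new reading comes with each control period).
- eyes.grab_frame(name): name is "scene" or "top"; returns a dict with "pixels" (480x640x3 uint8, red, green, blue), "fov_y" (degrees; the focal length in pixels is half the picture's height over the tangent of half this angle, whatever the lens; pixels are square), "cx", "cy" (the principal point, pixels), "k1" (the pictures are not rectified: a ray, as slopes to the right and down, at radius r is drawn at 1 + k1 r^2 times it, then the intrinsics apply), "R" (3x3) and "t" (3): a world point X has camera coordinates R X + t. Camera axes: x right, y down, z forward; pixel columns grow to the right and rows downward; lengths in m; the calibration is good to about 2 mm. A picture is of the moment at which its call begins. There is no depth.
- job_done(): hands the job in; it is judged then, once.
The state is a dict: "time_s": time; "joints": joint angles; "joint_velocities": joint speeds; "joint_torque": joint torques, N m; "tool_pos": TCP position; "orientation": TCP orientation; "ft_force": force on the tool from outside, world axes, zero at the start; "torque": the same for the moment, N m; "grip_width": opening from 0.0 (shut) to 1.0 (fully open); "grasp_force": force on a finger pad.
Only numpy, scipy, OpenCV 4.12 (cv2) and the standard library are available. Lean on these libraries where they do the work, as an engineer would, in place of code of your own. Each camera call takes 0.05 s, during which the arm holds its last target. There are 200 camera calls.

## Working session

There is one attempt and no reset: what is moved stays moved. The work goes in short steps, Python scripts to look and compute and a shell command to move; the robot and the scene stay as the last step left them, time stands still between calls to the robot, and variables do not carry over. Pictures are saved under pics/ and viewed, at most 10 in all, crops included, and the job is handed in when it is done.

```bash
ls; mkdir -p pics; python3 - <<'E'
from bench import ctrl, eyes, job_done
import cv2
for n in("scene","top"):
    f=eyes.grab_frame(n); cv2.imwrite(f"pics/{n}0.png",f["pixels"][:,:,::-1]); print({k:v for k,v in f.items() if k!="pixels"})
print(ctrl.sense())
E
```

```text
bench.py
inch.py
pics
{'fov_y': 55.14924251706033, 'cx': 320.44094820722864, 'cy': 239.9808849222305, 'k1': -0.11114600684567916, 'R': array([[-0.79686494, -0.60408572, -0.00931124],
       [-0.45690157,  0.61265094, -0.64490293],
       [ 0.39528119, -0.50964622, -0.76420777]]), 't': array([0.41752307, 0.30631389, 0.72697778])}
{'fov_y': 54.91615153311001, 'cx': 314.1931892854755, 'cy': 236.91963426392564, 'k1': -0.0006246630303531384, 'R': array([[ 0.01303103, -0.99969605,  0.0209285 ],
       [-0.98331523, -0.01660986, -0.18114987],
       [ 0.18144242, -0.01821874, -0.98323279]]), 't': array([-0.05907386,  0.53531601,  0.99320702])}
{'time_s': 0.1, 'joints': array([-8.07317915e-01,  4.07668565e-02,  8.38892663e-02, -3.95949321e-04,
       -1.61545599e+00, -3.33739262e-01]), 'joint_velocities': array([-0.00038875, -0.00139341,  0.0017964 ,  0.00068925,  0.00186757,
       -0.00164993]), 'joint_torque': array([-5.75168946e-03, -3.69345260e+01,  3.48279870e+01,  6.95188299e+00,
       -4.60638621e-03,  5.11005958e-07]), 'tool_pos': array([ 0.24996534, -0.54517539,  0.25236075]), 'orientation': array([ 3.14001064e+00, -1.29815311e-04, -2.71183603e+00]), 'ft_force': array([ 0.29823797, -0.33057394, -0.13119979]), 'torque': array([ 0.05865416,  0.04860704, -0.04993143]), 'grasp_force': 0.0, 'grip_width': 1.0024982386902055}
```

View pics/scene0.png

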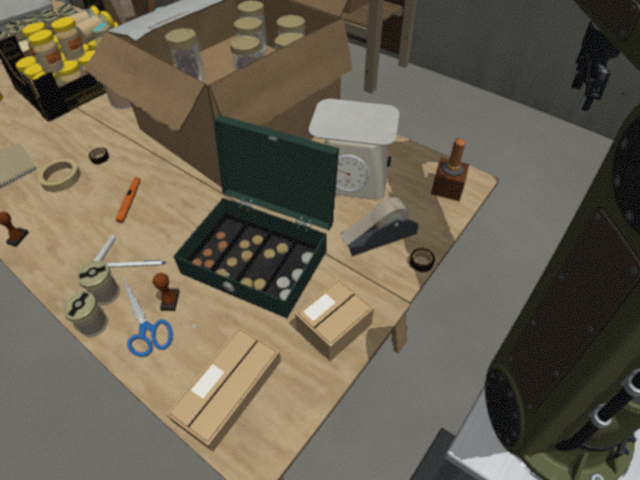

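View pics/top0.png

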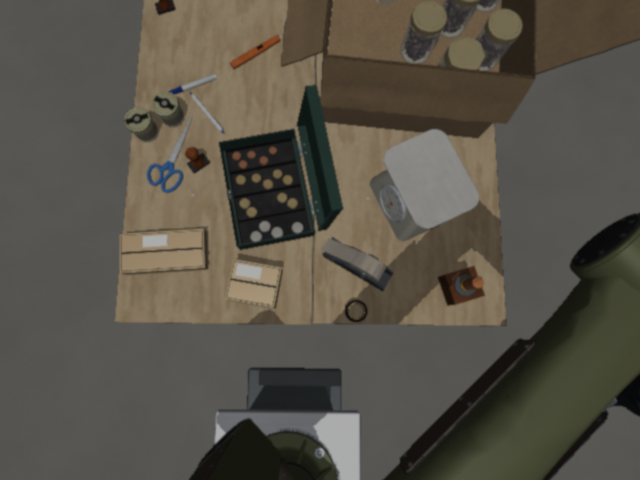

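The scene view shows the burnisher upright in its stand at about (455,165), the long parcel at (225,388) and the short one at (335,318). In the top view they are at (462,285), (163,250) and (255,283). The cash box with its lid stands between the stand and the parcels, on the far side.

```bash
cat > h.py <<'E'
import numpy as np, cv2
from bench import ctrl, eyes, job_done
def KD(f):
    fl=240/np.tan(np.radians(f["fov_y"]/2))
    return np.array([[fl,0,f["cx"]],[0,fl,f["cy"]],[0,0,1.]]),np.array([f["k1"],0,0,0,0.])
def ray(f,p):
    K,D=KD(f); R,t=np.array(f["R"]),np.array(f["t"])
    u=cv2.undistortPointsIter(np.array([[p]],float),K,D,None,None,(3,100,1e-10))[0,0]
    d=R.T@np.r_[u,1]; return -R.T@t,d/np.linalg.norm(d)
def plane(f,p,z):
    o,d=ray(f,p); return o+d*(z-o[2])/d[2]
def tri(f,p,g,q):
    o,d=ray(f,p);a,e=ray(g,q)
    s=np.linalg.lstsq(np.c_[d,-e],a-o,rcond=None)[0]
    A,B=o+d*s[0],a+e*s[1]; return (A+B)/2,np.linalg.norm(A-B)
def proj(f,X):
    K,D=KD(f); R,t=np.array(f["R"]),np.array(f["t"])
    return cv2.projectPoints(np.array(X,float).reshape(-1,1,3),cv2.Rodrigues(R)[0],t,K,D)[0][:,0]
E
python3 - <<'E'
from h import *
s=eyes.grab_frame("scene");t=eyes.grab_frame("top")
np.save("s.npy",s,allow_pickle=True);np.save("t.npy",t,allow_pickle=True)
def crop(f,x,y,w,h): return cv2.resize(f["pixels"][y:y+h,x:x+w,::-1],(400,300),interpolation=cv2.INTER_CUBIC)
m=np.vstack([np.hstack([crop(s,410,130,80,60+15-15),crop(t,425,255,80,60)]),np.hstack([crop(s,160,325,160,120),crop(t,113,210,120,90)])])
cv2.imwrite("pics/m1.png",m)
E
```

```text
(no output)
```

View pics/m1.png

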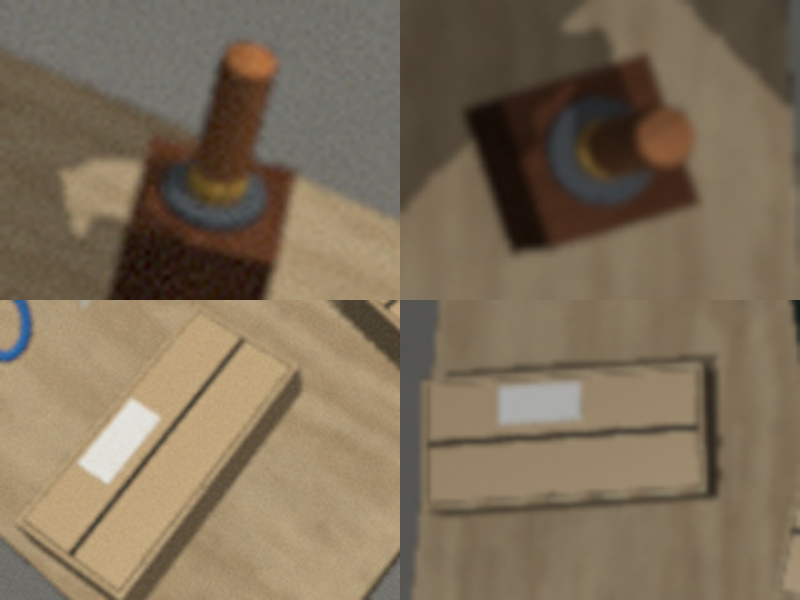

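The montage shows the handle top, the collar and both seam ends clearly in both views. Next I refine these with masks and triangulate them.

```bash
cat > m.py <<'E'
from h import *
s=np.load("s.npy",allow_pickle=True).item();t=np.load("t.npy",allow_pickle=True).item()
c=lambda u,v,k,x,y:np.array([x+(u+.5)/k-.5,y+(v+.5)/k-.5])
P=lambda n,a,b:print(n,*[np.round(q,4) for q in tri(s,a,t,b)])
P("handle top",c(250,62,5,410,130),c(265,138,5,425,255))
P("collar",c(214,194,5,410,130),c(201,151,5,425,255))
P("standcornerR",c(298,172,5,410,130),c(298,203,5,425,255))
ends={}
for n,f,a,b in(("s",s,c(72,253,2.5,160,325),c(242,41,2.5,160,325)),("t",t,c(30,143,10/3,113,210),c(297,127,10/3,113,210))):
    g=cv2.cvtColor(f["pixels"],cv2.COLOR_RGB2GRAY).astype(np.float32)
    d=b-a;L=np.linalg.norm(d);d/=L;nn=np.array([-d[1],d[0]])
    off=np.arange(-4,4.01,.25); al=np.arange(-8,L+8,.5)
    Q=a+al[:,None,None]*d+off[None,:,None]*nn
    pr=cv2.remap(g,Q[...,0].astype(np.float32),Q[...,1].astype(np.float32),cv2.INTER_CUBIC)
    w=np.clip(np.median(pr,1,keepdims=True)-pr-8,0,None)
    core=(al>4)&(al<L-4); o=(w*off).sum(1)/w.sum(1).clip(1e-6)
    k=np.polyfit(al[core],o[core],1); print(n,"res",np.std(o[core]-np.polyval(k,al[core])),k)
    # end: contrast along line falls to half
    dep=np.median(pr,1)-np.array([np.interp(np.polyval(k,x),off,r) for x,r in zip(al,pr)])
    h=np.median(dep[core])/2; m=len(al)//2
    i=m
    while dep[i]>h:i-=1
    j=m
    while dep[j]>h:j+=1
    pt=lambda x:a+x*d+np.polyval(k,x)*nn
    ends[n]=(pt(al[i]+.25),pt(al[j]-.25)); print(ends[n],al[i],al[j]-L)
for i in(0,1):
    P(("left","right")[i],ends["s"][i],ends["t"][i]); print(plane(s,ends["s"][i],.04),plane(t,ends["t"][i],.04))
E
python3 m.py
```

```text
handle top [ 0.4318 -0.3851  0.1358] 0.0003
collar [ 0.4325 -0.3851  0.0592] 0.0001
standcornerR [ 0.4098 -0.429   0.0547] 0.0013
s res 0.04978791933166169 [-6.05074392e-05 -2.96600991e-01]
(array([187.79944793, 426.29958982]), array([256.6093957 , 340.47889807])) -1.0 0.8029899215254801
t res 0.12576305479815655 [-0.00455772  0.2101088 ]
(array([120.91411573, 252.80800807]), array([201.74698683, 247.59425315])) -1.0 0.2563086591849242
left [0.4944 0.3834 0.0362] 0.001
[0.49232786 0.38344576 0.04      ] [0.49430576 0.38216553 0.04      ]
right [0.5098 0.2035 0.0343] 0.0004
[0.50706015 0.20521943 0.04      ] [0.50910735 0.20229522 0.04      ]
```

Heights check out: collar about 0.06 and handle top about 0.14, each a few mm low. The seam is 0.18 m long, at yaw about 0.083 rad. I turn the tool so its y axis lies along the seam and move above the handle.

```bash
echo '0,0,0,0,0,0.1735,1;0,0,0,0,0,0.1735,1;-0.0389,0.0289,0,0,0,0,1;-0.0389,0.0289,0,0,0,0,1;-0.0389,0.0289,0,0,0,0,1;-0.0389,0.0289,0,0,0,0,1;-0.0389,0.0289,0,0,0,0,1;0,0,0.03,0,0,0,1;0,0,0,0,0,0,1' | python3 inch.py 80
python3 - <<'E'
from h import *
t=np.load("t.npy",allow_pickle=True).item()
print("lid near top",plane(t,(325,228),.25),"lid",plane(t,(340,205),.25),"disp",plane(t,(385,287),.1),plane(t,(330,250),.1),"short",plane(t,(230,300),.06),plane(t,(278,305),.06), "scale",plane(t,(405,240),.1),plane(t,(475,210),.16))
E
```

```text
time_s: 1.32
tool_pos: [0.4314, -0.3842, 0.2205]
orientation: [3.138, -0.004, -3.058]
ft_force: [-0.7, 0.4, 0.3]
grip_width: 0.998
grasp_force: 0.0
lid near top [ 0.51601416 -0.06684504  0.25      ] lid [ 0.55972147 -0.0941087   0.25      ] disp [ 0.42184584 -0.20103676  0.1       ] [ 0.49897462 -0.08428225  0.1       ] short [0.3918383 0.1301603 0.06     ] [0.38252957 0.02578658 0.06      ] scale [ 0.5233834  -0.24573527  0.1       ] [ 0.57748305 -0.37825479  0.16      ]
```

```bash
echo '0,0,0.04,0,0,0,1;0,0,0.04,0,0,0,1;0,0,0.0285,0,0,0,1;0,0,0,0,0,0,1;0,0,0,0,0,0,0;0,0,0,0,0,0,0;0,0,0,0,0,0,0;0,0,0,0,0,0,0;0,0,0,0,0,0,0;0,0,0,0,0,0,0' | python3 inch.py 80
```

```text
time_s: 2.58
tool_pos: [0.4323, -0.3855, 0.1159]
orientation: [-3.141, 0.001, -3.059]
ft_force: [-0.0, 1.6, 6.0]
grip_width: 0.283
grasp_force: 78.2
```

```bash
echo '0,0,-0.015,0,0,0,0;0,0,-0.03,0,0,0,0;0,0,-0.03,0,0,0,0;0,0,-0.03,0,0,0,0;0,0,-0.025,0,0,0,0;0,0,0,0,0,0,0;0,0,0,0,0,0,0' | python3 inch.py
python3 - <<'E'
from h import *
s=eyes.grab_frame("scene");t=eyes.grab_frame("top")
st=ctrl.sense();print(st["tool_pos"],st["ft_force"])
im=[]
for f in(s,t):
    X=st["tool_pos"]-[0,0,.06]; u,v=proj(f,X)[0].astype(int); x,y=min(u-40,540),v-40; print(x,y)
    im.append(cv2.resize(f["pixels"][y:y+90,x:x+90,::-1],(400,400),interpolation=cv2.INTER_CUBIC))
cv2.imwrite("pics/m2.png",np.hstack(im))
E
```

```text
time_s: 3.45
tool_pos: [0.4317, -0.385, 0.2437]
orientation: [3.14, -0.001, -3.059]
ft_force: [0.4, -0.3, -2.3]
grip_width: 0.282
grasp_force: 78.5
[ 0.43155855 -0.38500029  0.24325077] [ 0.16256606 -0.77624799 -2.24484393]
424 84
446 240
```

View pics/m2.png

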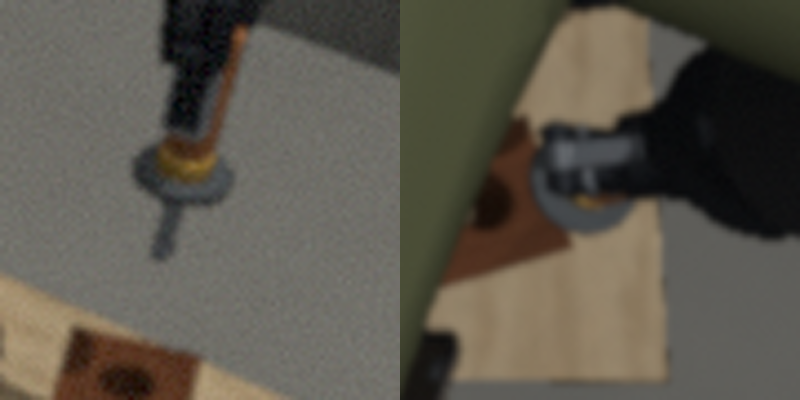

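Held upright, tip at scene crop (160,255), and the hole in the stand is visible. Now I carry it in front of the cash box to above the seam's left end.

```bash
echo '0.0003,0.0446,0,0,0,0,0;0.0003,0.0446,0,0,0,0,0;0.0003,0.0446,0,0,0,0,0;0.0003,0.0446,0,0,0,0,0;0.0003,0.0446,0,0,0,0,0;0.0003,0.0446,0,0,0,0,0;0.0003,0.0446,0,0,0,0,0;0.0003,0.0446,0,0,0,0,0;-0.0141,0.0443,0,0,0,0,0;-0.0141,0.0443,0,0,0,0,0;-0.0141,0.0443,0,0,0,0,0;-0.0141,0.0443,0,0,0,0,0;-0.0141,0.0443,0,0,0,0,0;-0.0141,0.0443,0,0,0,0,0;-0.0141,0.0443,0,0,0,0,0;-0.0141,0.0443,0,0,0,0,0;-0.0141,0.0443,0,0,0,0,0;0,0,0,0,0,0,0' | python3 inch.py
echo '0,0,0.035,0,0,0,0;0,0,0.035,0,0,0,0;0,0,0,0,0,0,0;0,0,0,0,0,0,0' | python3 inch.py
cat > look.py <<'E'
from h import *
import sys
s=eyes.grab_frame("scene");t=eyes.grab_frame("top")
np.save("s2.npy",s,allow_pickle=True);np.save("t2.npy",t,allow_pickle=True)
st=ctrl.sense();print(st["tool_pos"],st["orientation"],st["ft_force"])
im=[]
for f in(s,t):
    X=st["tool_pos"]-[0,0,.104]; p=proj(f,X)[0]; x,y=(p-40).astype(int); print(x,y,"pred tip",p)
    im.append(cv2.resize(f["pixels"][y:y+80,x:x+80,::-1],(400,400),interpolation=cv2.INTER_CUBIC))
cv2.imwrite(f"pics/{sys.argv[1]}.png",np.hstack(im))
E
python3 look.py m3
```

```text
time_s: 5.8
tool_pos: [0.493, 0.38, 0.2411]
orientation: [-3.138, -0.004, -3.057]
ft_force: [-0.2, -1.3, -1.5]
grip_width: 0.287
grasp_force: 78.7
time_s: 6.3
tool_pos: [0.4941, 0.3777, 0.1767]
orientation: [3.141, 0.002, -3.059]
ft_force: [0.3, 0.7, -0.2]
grip_width: 0.284
grasp_force: 78.8
[0.49416166 0.37819317 0.17726074] [ 3.13946502e+00  2.61662908e-03 -3.05892139e+00] [ 0.03208542  0.78481706 -0.20095169]
144 375 pred tip [184.15835247 415.79780111]
76 210 pred tip [116.77398644 250.6487543 ]
```

View pics/m3.png

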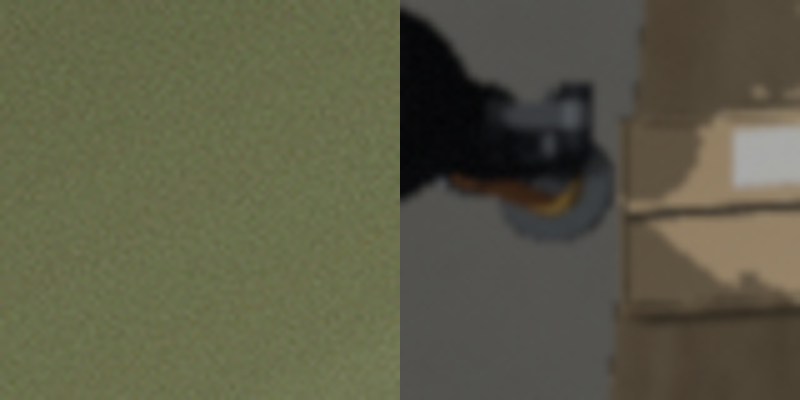

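The arm blocks the scene view. In the top view the collar is centred at crop (157,187) and the seam starts at crop (228,215). I check the collar against its prediction to get the local bias of the top camera.

```bash
python3 - <<'E'
from h import *
t=np.load("t2.npy",allow_pickle=True).item()
X=np.array([.4942,.3782,.1772])
p=proj(t,X-[0,0,.0515])[0]; m=np.array([76+157.5/5-.5,210+187.5/5-.5]); print("pred collar",p,"meas",m)
print(plane(t,m,X[2]-.0515))
# before the grasp: collar seated seen in top
m0=np.array([425+201.5/5-.5,255+151.5/5-.5]);print("seated",plane(t,m0,.0645), "handle top",plane(t,np.array([425+265.5/5-.5,255+138.5/5-.5]),.142))
# stand hole, top and scene
s=np.load("s.npy",allow_pickle=True).item()
for f,q in((s,(424+127.5/4.444-.5,84+380.5/4.444-.5)),(t,(446+88.5/4.444-.5,240+203.5/4.444-.5))):print("hole",plane(f,q,.06))
print("s seated",plane(s,(410+214.5/5-.5,130+194.5/5-.5),.0645),plane(s,(410+250.5/5-.5,130+62.5/5-.5),.142))
E
```

```text
pred collar [106.61919449 246.76729808] meas [107. 247.]
[0.49372744 0.37737631 0.1257    ]
seated [ 0.43195852 -0.38326216  0.0645    ] handle top [ 0.43109831 -0.38277055  0.142     ]
hole [ 0.4315163  -0.38150181  0.06      ]
hole [ 0.43127248 -0.38614231  0.06      ]
s seated [ 0.43066261 -0.37881258  0.0645    ] [ 0.4294865  -0.37678073  0.142     ]
```

```bash
echo '-0.001,-0.0005,0.015,0,0,0,0;0,0,0.012,0,0,0,0;0,0,0,0,0,0,0;0,0,0,0,0,0,0' | python3 inch.py; for i in 1 2 ; do echo '0,0,0.001,0,0,0,0;0,0,0.001,0,0,0,0;0,0,0,0,0,0,0;0,0,0,0,0,0,0' | python3 inch.py | egrep 'pos|ft'; done
```

```text
time_s: 6.9
tool_pos: [0.4947, 0.3775, 0.1479]
orientation: [-3.141, 0.0, -3.059]
ft_force: [-0.1, -0.4, -1.4]
grip_width: 0.289
grasp_force: 78.8
tool_pos: [0.4945, 0.3775, 0.1459]
ft_force: [-0.4, 0.0, -0.7]
tool_pos: [0.4945, 0.3775, 0.1438]
ft_force: [-0.8, 0.8, -0.7]
```

```bash
echo '0,0,0.001,0,0,0,0;0,0,0,0,0,0,0;0,0,0,0,0,0,0' | python3 inch.py | egrep 'pos|ft';echo '0,0,0.001,0,0,0,0;0,0,0,0,0,0,0;0,0,0,0,0,0,0' | python3 inch.py | egrep 'pos|ft'; echo '0,0,0.001,0,0,0,0;0,0,0,0,0,0,0;0,0,0,0,0,0,0' | python3 inch.py | egrep 'pos|ft'
```

```text
tool_pos: [0.4946, 0.3776, 0.143]
ft_force: [-0.0, -0.1, 0.8]
tool_pos: [0.4946, 0.3775, 0.142]
ft_force: [-0.2, 0.3, -0.0]
tool_pos: [0.4946, 0.3775, 0.141]
ft_force: [-0.2, -1.1, 1.9]
```

```bash
echo '0,0,0.0005,0,0,0,0' | python3 inch.py | egrep 'pos|ft'; for i in 1 2 3 4 5; do echo '0,0,0,0,0,0,0' | python3 inch.py | egrep 'pos|ft'; done; python3 look.py m4
```

```text
tool_pos: [0.4947, 0.3775, 0.1407]
ft_force: [-0.9, -0.4, 4.1]
tool_pos: [0.4947, 0.3775, 0.1407]
ft_force: [-0.3, -1.0, 3.2]
tool_pos: [0.4947, 0.3775, 0.1406]
ft_force: [0.5, -0.0, 4.4]
tool_pos: [0.4946, 0.3775, 0.1406]
ft_force: [-0.6, -0.7, 3.7]
tool_pos: [0.4946, 0.3775, 0.1405]
ft_force: [0.1, -0.8, 3.2]
tool_pos: [0.4946, 0.3775, 0.1405]
ft_force: [-0.9, -0.5, 4.8]
[0.49460011 0.37750946 0.14044692] [ 3.14144270e+00  1.84404905e-04 -3.05874415e+00] [ 0.38095257 -1.30867763  4.46756707]
150 383 pred tip [190.06442948 423.21762128]
83 212 pred tip [123.62343971 252.9441705 ]
```

View pics/m4.png

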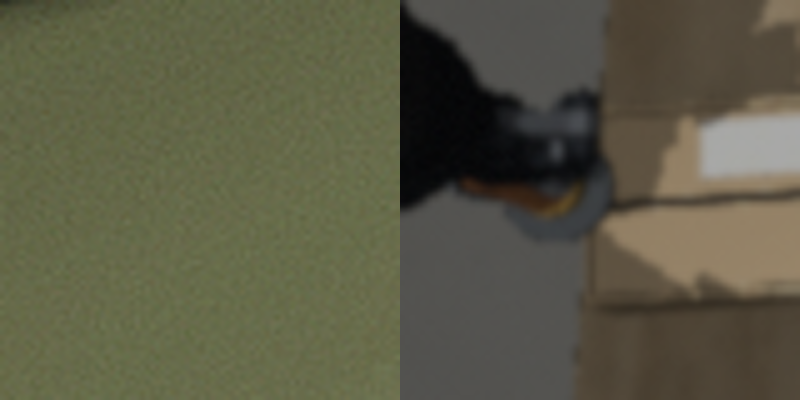

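The arm still blocks the scene view. In the top view the collar is centred on the seam line at about crop (155,190). I start the draw with a short stretch and watch the force.

```bash
for i in 1 2 3; do echo '0,-0.00375,0,0,0,0,0' | python3 inch.py | egrep 'pos|ft'; done
```

```text
tool_pos: [0.4946, 0.3744, 0.1399]
ft_force: [-0.2, 2.4, 1.9]
tool_pos: [0.4949, 0.3703, 0.1399]
ft_force: [0.3, 2.6, 1.4]
tool_pos: [0.4953, 0.3663, 0.1401]
ft_force: [0.2, 1.2, 2.2]
```

```bash
echo '0,-0.00375,0,0,0,0,0;0,-0.00375,0,0,0,0,0;0,-0.00375,0,0,0,0,0;0,-0.00375,0,0,0,0,0;0,-0.00375,0,0,0,0,0;0,-0.00375,0,0,0,0,0;0,-0.00375,0,0,0,0,0;0,-0.00375,0,0,0,0,0;0,-0.00375,0,0,0,0,0;0,-0.00375,0,0,0,0,0' | python3 inch.py| egrep 'pos|ft|ori'
```

```text
tool_pos: [0.4986, 0.3287, 0.1403]
orientation: [3.142, -0.0, -3.059]
ft_force: [0.2, 2.7, 0.8]
```

```bash
echo '0,-0.00375,0,0,0,0,0;0,-0.00375,0,0,0,0,0;0,-0.00375,0,0,0,0,0;0,-0.00375,0,0,0,0,0;0,-0.00375,0,0,0,0,0;0,-0.00375,0,0,0,0,0;0,-0.00375,0,0,0,0,0;0,-0.00375,0,0,0,0,0;0,-0.00375,0,0,0,0,0;0,-0.00375,0,0,0,0,0;0,-0.00375,0,0,0,0,0;0,-0.00375,0,0,0,0,0' | python3 inch.py| egrep 'pos|ft|ori'; python3 look.py m5
```

```text
tool_pos: [0.5023, 0.2838, 0.1403]
orientation: [3.141, -0.0, -3.059]
ft_force: [-0.1, 2.7, 1.6]
[0.50232447 0.28312248 0.14032159] [-3.14026102e+00 -4.06981558e-04 -3.05923848e+00] [-0.16976838 -0.62729314  1.94414237]
187 336 pred tip [227.8167687  376.29533996]
126 210 pred tip [166.01308116 250.23727319]
```

View pics/m5.png

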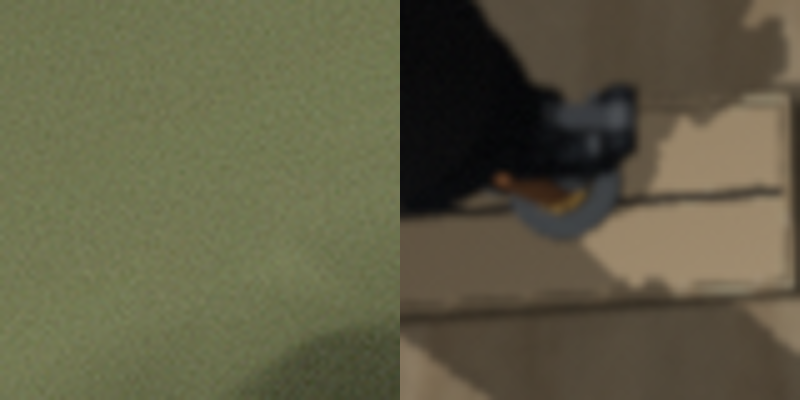

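The predicted tip falls on the dark seam line at crop (200,202) to within half a pixel. The seam's right end is at crop (380,190). I continue.

```bash
echo '0,-0.00375,0,0,0,0,0;0,-0.00375,0,0,0,0,0;0,-0.00375,0,0,0,0,0;0,-0.00375,0,0,0,0,0;0,-0.00375,0,0,0,0,0;0,-0.00375,0,0,0,0,0;0,-0.00375,0,0,0,0,0;0,-0.00375,0,0,0,0,0;0,-0.00375,0,0,0,0,0;0,-0.00375,0,0,0,0,0;0,-0.00375,0,0,0,0,0;0,-0.00375,0,0,0,0,0;0,-0.00375,0,0,0,0,0;0,-0.00375,0,0,0,0,0;0,-0.00375,0,0,0,0,0;0,-0.00375,0,0,0,0,0;0,-0.00375,0,0,0,0,0;0,-0.00375,0,0,0,0,0' | python3 inch.py| egrep 'pos|ft|ori'; echo '0,-0.00375,0,0,0,0,0' | python3 inch.py| egrep 'pos|ft|ori'; echo '0,-0.0025,0,0,0,0,0' | python3 inch.py| egrep 'pos|ft|ori';
```

```text
tool_pos: [0.5079, 0.2165, 0.1403]
orientation: [3.142, -0.0, -3.059]
ft_force: [-1.1, 1.9, 1.0]
tool_pos: [0.5082, 0.2128, 0.1403]
orientation: [3.142, -0.0, -3.059]
ft_force: [-0.6, 2.7, 1.9]
tool_pos: [0.5084, 0.2103, 0.1403]
orientation: [3.142, -0.0, -3.059]
ft_force: [0.2, 2.8, 2.1]
```

```bash
echo '0,-0.0015,0,0,0,0,0' | python3 inch.py| egrep 'pos|ft';echo '0,0,0,0,0,0,0' | python3 inch.py| egrep 'pos|ft';echo '0,-0.001,0,0,0,0,0' | python3 inch.py| egrep 'pos|ft'; echo '0,0,0,0,0,0,0' | python3 inch.py| egrep 'pos|ft'
```

```text
tool_pos: [0.5085, 0.2089, 0.1403]
ft_force: [-0.1, 1.7, 1.3]
tool_pos: [0.5085, 0.2087, 0.1403]
ft_force: [-0.8, 0.6, 2.0]
tool_pos: [0.5086, 0.2081, 0.1403]
ft_force: [0.7, 2.1, 1.9]
tool_pos: [0.5086, 0.208, 0.1403]
ft_force: [-0.3, 1.0, 2.1]
```

```bash
echo '0,-0.001,0,0,0,0,0;0,0,0,0,0,0,0' | python3 inch.py| egrep 'pos|ft';echo '0,-0.001,0,0,0,0,0;0,0,0,0,0,0,0' | python3 inch.py| egrep 'pos|ft'
```

```text
tool_pos: [0.5086, 0.207, 0.1403]
ft_force: [-0.8, 0.9, 1.1]
tool_pos: [0.5088, 0.206, 0.1403]
ft_force: [-0.0, 1.0, 1.3]
```

```bash
echo '0,0,-0.013,0,0,0,0;0,0,-0.03,0,0,0,0;0,0,-0.03,0,0,0,0;0,0,-0.03,0,0,0,0;0.0213,-0.0377,0,0,0,0,0;0.0213,-0.0377,0,0,0,0,0;0.0213,-0.0377,0,0,0,0,0;0.0213,-0.0377,0,0,0,0,0;0.0213,-0.0377,0,0,0,0,0;0.0213,-0.0377,0,0,0,0,0;-0.0004,-0.0446,0,0,0,0,0;-0.0004,-0.0446,0,0,0,0,0;-0.0004,-0.0446,0,0,0,0,0;-0.0004,-0.0446,0,0,0,0,0;-0.0004,-0.0446,0,0,0,0,0;-0.0004,-0.0446,0,0,0,0,0;-0.0004,-0.0446,0,0,0,0,0;-0.0004,-0.0446,0,0,0,0,0;0,0,0,0,0,0,0;0,0,0,0,0,0,0' | python3 inch.py|egrep 'pos|ft|time|ori'; python3 look.py m6
```

```text
time_s: 19.1
tool_pos: [0.4324, -0.3852, 0.2432]
orientation: [3.141, -0.001, -3.059]
ft_force: [0.4, -0.3, -0.7]
[ 0.43275275 -0.38461204  0.24376814] [-3.14146896e+00  1.54493369e-04 -3.05800498e+00] [ 0.89235664  0.63748561 -1.03507809]
419 100 pred tip [459.57637715 140.48748891]
438 241 pred tip [478.05192931 281.49358646]
```

View pics/m6.png

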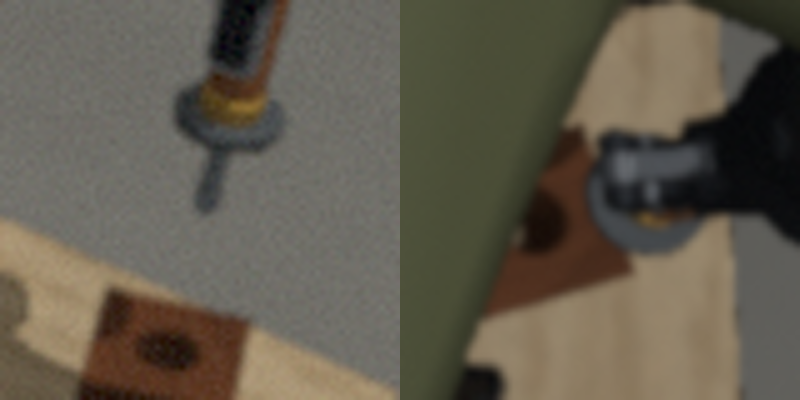

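The tip at scene crop (205,205) matches its prediction, and the burnisher is upright over the hole. I lower it.

```bash
echo '0,0,0.03,0,0,0,0;0,0,0.03,0,0,0,0;0,0,0.02,0,0,0,0;0,0,0.015,0,0,0,0;0,0,0.015,0,0,0,0;0,0,0.01,0,0,0,0;0,0,0,0,0,0,0;0,0,0,0,0,0,0' | python3 inch.py|egrep 'pos|ft|time';echo '0,0,0.004,0,0,0,0;0,0,0.002,0,0,0,0;0,0,0,0,0,0,0;0,0,0,0,0,0,0' | python3 inch.py|egrep 'pos|ft|ori'
```

```text
time_s: 20.2
tool_pos: [0.4331, -0.3855, 0.124]
ft_force: [-0.4, -0.2, -1.0]
tool_pos: [0.4328, -0.3853, 0.1174]
orientation: [-3.141, 0.0, -3.059]
ft_force: [0.2, -0.0, -1.6]
```

```bash
echo '0,0,0.001,0,0,0,0;0,0,0,0,0,0,0;0,0,0,0,0,0,0' | python3 inch.py|egrep 'pos|ft';echo '0,0,0.001,0,0,0,0;0,0,0,0,0,0,0;0,0,0,0,0,0,0' | python3 inch.py|egrep 'pos|ft'
```

```text
tool_pos: [0.4328, -0.3852, 0.1163]
ft_force: [0.8, -0.0, -1.0]
tool_pos: [0.4329, -0.3853, 0.116]
ft_force: [-0.4, 2.4, 4.2]
```

Seated, with the collar on the block. I release gently and retreat upward.

```bash
echo '0,0,0,0,0,0,0.35;0,0,0,0,0,0,0.45;0,0,0,0,0,0,0.6;0,0,0,0,0,0,0.8;0,0,0,0,0,0,1;0,0,0,0,0,0,1;0,0,0,0,0,0,1;0,0,-0.01,0,0,0,1;0,0,-0.02,0,0,0,1;0,0,-0.03,0,0,0,1;0,0,-0.03,0,0,0,1;0,0,-0.04,0,0,0,1;0.035,-0.035,0,0,0,0,1;0.035,-0.035,0,0,0,0,1;0.035,-0.035,0,0,0,0,1;0,0,0,0,0,0,1;0,0,0,0,0,0,1' | python3 inch.py
python3 - <<'E'
from h import *
s=eyes.grab_frame("scene");t=eyes.grab_frame("top")
cv2.imwrite("pics/m7.png",np.hstack([cv2.resize(s["pixels"][120:200,410:510,::-1],(400,320)),cv2.resize(t["pixels"][200:330,100:290,::-1],(400,320))]))
E
```

```text
time_s: 23.58
tool_pos: [0.3369, -0.4987, 0.2464]
orientation: [-3.141, 0.001, -3.059]
ft_force: [0.5, 0.1, 0.1]
grip_width: 0.999
grasp_force: 0.0
```

View pics/m7.png

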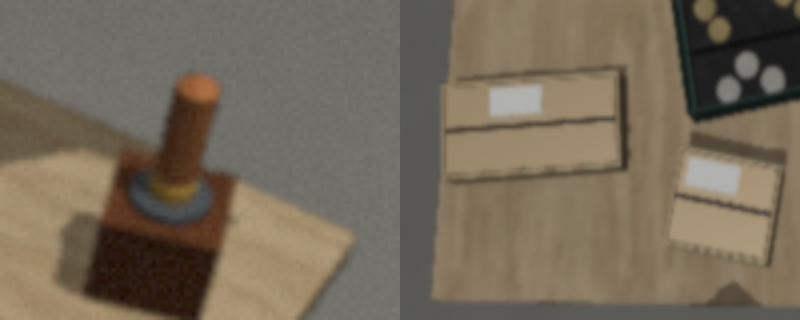

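The burnisher stands upright in its stand (crop (180,150)), both parcels are undisturbed and the gripper is clear.

```bash
python3 -c "
from bench import ctrl, eyes, job_done
print(job_done())"
```

```text
the job is handed in; nothing more can be done
None
```

I drew the burnisher along the long parcel's seam in one continuous pass, holding about 3 N and stopping about 4–5 mm short of each seam end because of the rim; it brushed the left rim (about 5 N) at the start. It is back upright in its stand, the short parcel was not touched, and I handed the job in at about 24 s; no verdict was returned.

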